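Set the swivel fence of the bread slicing board

ROBOT

A 6-joint arm with a two-finger parallel gripper is mounted at the origin on a cart in front of the work surface, level with it; the furniture and walls round the work are solid. World frame = base frame: x ahead of the robot, y to its left, z up, the work surface at z = 0. Lengths are in mm, angles in degrees, forces in N, time in s.
With the tool pointing down it reaches from about 350 to 850 mm from the base axis. Payload 8.1 kg.
Tool frame: the origin (TCP) lies on the centre line of the jaws, within the pads' length; the fingertips stand 19 mm ahead of it and the grasp point (between the pads) is the TCP; z points along the fingers, y is the direction in which the jaws open and shut (so a half turn about z gives the same grasp; the last joint's range is limited). The gripper opens to 85 mm and grips with 20 to 120 N. Pads are 22 mm wide; open, the fingers measure 114 mm over their backs; the gripper's body (76 mm by 85 mm) begins 54 mm behind the grasp point. The pads swing forward as they close: fully open they stand 13 mm farther back than shut.
Start: joints at [-76.513, 7.471, 85.268, -0, 87.261, -4.893], TCP at [189.216, -569.388, 250.292] pointing down, gripper open.
Joint ranges: [-169.43, 169.43], [-51.17, 129.36], [1.28, 143.12], [-76.62, 256.62], [0, 156.53], [-152.29, 152.29]. Speed limits (degrees/s): [136.94, 136.94, 159.86, 180, 180, 180].

INTERFACE

Orientations are given as [roll, pitch, yaw] about the fixed x, y, z axes, in that order (R = Rz(yaw) Ry(pitch) Rx(roll)).
In Python, from bench import r, viewer gives the robot as it stands.
- The arm moves only by the tool carry_out, never from a script. Its argument "commands" is a list that holds one entry, the list of rows, each a list of 7 numbers: the finger opening in mm, from 0 to 85.4, then the shift along the tool's x, y, z in mm, then the turn, a rotation vector about the tool's x, y, z in degrees. A call has 1 to 5 rows; each row is the pose to reach, as a shift and turn from the pose commanded when the call began, along the tool's axes at that moment; what a row does not reach only later rows make up. A row lasts 1/8 s, in which the tool goes at most 62.5 mm and 10.7 degrees, less where a joint would pass 70% of its speed; a pose out of reach is approached as far as the arm can. A call with a gripper value outside its range is refused whole. The fingers move at their own pace and stop on an object; "grip_force" is the grip in N (left out, the last holds). Time passes only in rows, so rows that repeat a pose let the fingers close. It gives the time, the measured TCP pose, the force and the opening at its end, in the units of the state.
- r.sense(): the state, without advancing time (a new reading comes with each control period).
- viewer.snapshot(name): name is "scene" or "top" or "wrist"; returns the picture (400x640x3 uint8, red, green, blue); there is no depth.
- viewer.calibration(name): a dict with "camera_matrix" (3x3 intrinsics, pixels), "rvec" (rotation vector, rad) and "tvec" (3), from world to camera coordinates, as OpenCV has them. Camera axes: x right, y down, z forward; pixel columns grow to the right and rows downward; lengths in mm; the calibration is good to about 2 mm. A picture is of the moment at which its call begins: read the wrist's pose just before it. calibration takes no time and is no camera call; for the wrist camera it gives the pose at the moment of the call.
- r.hand_in(): hands the job in, once; it reports no verdict.
The state is a dict: "time": time; "joint_pos": joint angles; "qd": joint speeds; "joint_efforts": joint torques, N m; "tool_pos": TCP position; "tcp_rot": TCP orientation; "ft_force": force on the tool from outside, world axes, zero at the start; "wrist_torque": the same for the moment, N m; "finger_gap": finger opening in mm.
Only numpy, scipy, OpenCV 4.12 (cv2) and the standard library are available. Lean on these libraries where they do the work, as an engineer would, in place of code of your own. Each camera call takes 0.05 s, during which the arm holds its last target. There are 200 camera calls.

TASK

Set the bread slicing board for the next angled cut: turn the T-shaped clamp knob anticlockwise until the fence is quite loose, swing the fence by its post until its pointer lines up with the small brass index on the scale, then let go and turn the knob clockwise until the fence is firmly clamped there, by feel and without forcing the knob. Leave the bell, the jam jar and the tape roll where they stand.

Things in the scene. Friction and masses are not known exactly. Their poses are not given: they have to be found in the camera images.
- board: wooden slicing board, 290 x 260 mm, fixed to the counter, top 18 mm above it. Origin on the counter directly under the fence pivot; x runs from the pivot to the clamp knob (away from the robot at yaw 0), z up. The board spans x -175 to +115 mm and y +-130 mm. A scale of dark lines lies on an arc about the pivot near the board's edge at -x.
- fence: the fence, which swings on an upright hinge about the pivot (+-0.65 rad from the board's x). Origin on the pivot axis at the board's top. The wooden bar, 20 mm wide and up to 32 mm above the board, runs from the pivot along the fence's own -x to 128 mm out; toward +x a flat steel sector plate passes under the clamp. Freed, it needs about 0.35 N m to swing and stays where it is left.
- fence_post (a point): grip point of the fence's round upright wooden post (18 mm diameter, from 31 to 76 mm above the board's top), 113 mm from the pivot along the fence's -x; the point is 62 mm above the board's top
- fence_pointer (a point): tip of the thin steel pointer at the end of the fence, 146 mm from the pivot, on the fence's -x line
- index: brass index fixed on the scale (12 mm wide, 9 mm high, 156 to 170 mm from the pivot). Its origin is on the pivot axis at the board's top; its nose lies along its own -x. The fence is set when its x axis and the index's x axis coincide.
- index_nose (a point): tip of the index's nose, 149 mm from the pivot: the pointer must end right in front of it
- knob_grip (a point): grip point of the clamp knob: a black upright bar 52 mm long (its x axis), 14 mm thick (y) and 28 mm high, on a stud 75 mm from the pivot along the board's +x. The point is on the turning axis, 61 mm above the counter, 12 mm below the bar's top; below the bar (under 46 mm above the counter) a round collar, 26 mm diameter, is wider than the bar. The knob keeps its height.
- knob (a joint): turn of the clamp knob in rad, growing clockwise seen from above (tightening), about 0 at the start, when the fence is clamped; 0.35 rad anticlockwise frees it fully. Turning it free takes 0.3 N m. Once it presses, the torque rises by about 0.07 N m per 0.1 rad: 0.14 N m above free turning is firm, 0.2 is well tightened, above 0.27 it is forced. It stays where it is left.
- clamp_foot: steel washer, 32 mm diameter, under the knob, which presses the fence's plate down. The plate is worn uneven: once the fence has been swung, the knob comes tight at another angle than it started from, 0.2 to 1.1 rad further clockwise, which only felt torque tells. Dry friction (0.3 N m) blurs torques read at rest: compare equal small steps with those made while it turned free
- bell: service bell, 83 mm diameter, 62 mm high, a bystander; origin at the centre of its underside
- jam_jar: jam jar, 62 mm diameter, 85 mm high, a bystander; origin at the centre of its underside
- tape_roll: roll of tape lying flat, 96 mm diameter, 25 mm high, a bystander; origin at the centre of its underside

How it is judged:
By the outcome, as a careful person would: the job done as asked, in the order asked, and still so for the second after the job is handed in, with the robot touching nothing.
It also fails if it takes over 72 s, if anything falls off the work surface, if the arm or the gripper's body presses on something with over 40 N, if the wrist force passes 120 N, or if a joint passes its speed limit or range.

## Working session

There is one attempt and no reset: what is moved stays moved. The work goes in short steps, Python scripts to look and compute and a tool call to move; the robot and the scene stay as the last step left them, time stands still between calls to the robot, and variables do not carry over. Pictures are saved under pics/ and viewed, about 8 in all and at most 12, crops included, and the job is handed in when it is done.

Besides the shell and the picture viewer there is one more tool, called after "Call:" as name(argument=value, ...), one argument or row to a line, values as JSON. carry_out: Moves the arm, as the interface text tells. Its arguments: {"type":"object","properties":{"commands":{"type":"array","items":{"type":"array","items":{"type":"array","items":{"type":"number"}}}},"grip_force":{"type":"number"}},"required":["commands"]}

```bash
mkdir -p pics; ls; python3 - <<'E'
from bench import r, viewer
import cv2
for n in ("scene","top"):
    cv2.imwrite(f"pics/{n}0.png",viewer.snapshot(n)[:,:,::-1])
    print(n,viewer.calibration(n))
print(r.sense())
E
```

```text
pics
scene {'camera_matrix': array([[411.88268554,   0.        , 309.84125578],
       [  0.        , 411.88268554, 202.4902511 ],
       [  0.        ,   0.        ,   1.        ]]), 'rvec': array([ 0.71129091, -2.71456154,  0.99401573]), 'tvec': array([ 457.11361526,  263.2782487 , 1117.44093908])}
top {'camera_matrix': array([[393.25278273,   0.        , 318.84352876],
       [  0.        , 393.25278273, 198.33421082],
       [  0.        ,   0.        ,   1.        ]]), 'rvec': array([ 2.16374661, -2.10030572,  0.23510676]), 'tvec': array([ -61.6203197 ,  554.31638396, 1045.78380602])}
{'time': 0.1, 'joint_pos': array([-7.65130625e+01,  7.51098242e+00,  8.53244135e+01, -4.13807193e-04,
        8.72635565e+01, -4.89228725e+00]), 'qd': array([ 0.06034166, -0.0980779 , -0.06900956,  0.02674857,  0.03964245,
        0.00845942]), 'joint_efforts': array([ 7.10340155e-04, -5.70955753e+01, -5.01940119e+01, -2.15183236e-04,
        8.21196445e-03,  8.98583608e-07]), 'tool_pos': array([ 189.09608606, -568.91265729,  249.33405885]), 'tcp_rot': array([-1.79901373e+02, -8.02714704e-03,  1.83792380e+01]), 'ft_force': array([ 0.29652256,  0.37551825, -0.14167338]), 'wrist_torque': array([-0.022761  ,  0.05298304,  0.02769658]), 'finger_gap': 85.45611591797078}
```

View pics/top0.png

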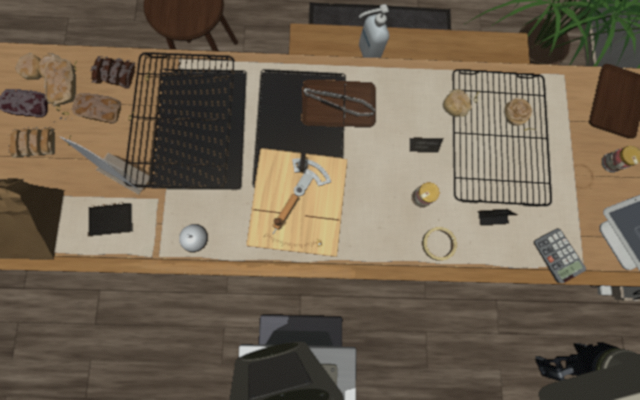

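View pics/scene0.png

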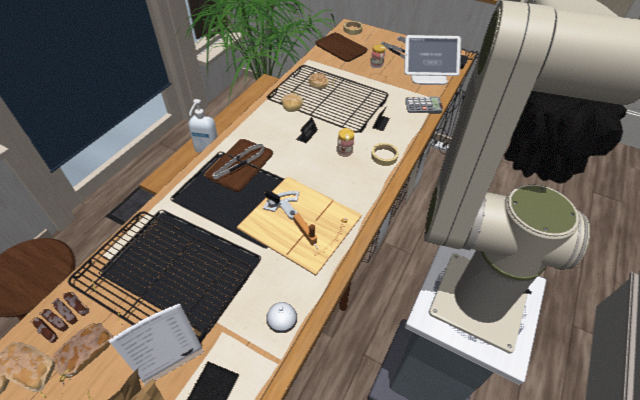

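Top view: the board's corners are at about (261,149), (347,156), (340,256) and (248,247), with the knob near (304,160), the post near (278,223) and the brass index near (320,243). The scene view shows the same layout, with the bystanders clear of the board.

```bash
cat > h.py <<'E'
from bench import r, viewer
import cv2, numpy as np
from scipy.spatial.transform import Rotation as R
def ray(cal,uv,z):
    M=cv2.Rodrigues(np.array(cal["rvec"]))[0]; t=np.array(cal["tvec"]).ravel()
    c=-M.T@t; uv=np.atleast_2d(np.array(uv,float))
    d=(np.linalg.inv(cal["camera_matrix"])@np.c_[uv,np.ones(len(uv))].T).T@M
    return c+d*((z-c[2])/d[:,2])[:,None]
def proj(cal,P):
    return cv2.projectPoints(np.array(P,float).reshape(-1,3),np.array(cal["rvec"]),np.array(cal["tvec"]),cal["camera_matrix"],None)[0].reshape(-1,2)
def move(target,rpy=None):
    "shift (tool axes) and rotvec deg from the measured pose"
    s=r.sense(); A=R.from_euler("xyz",s["tcp_rot"],degrees=True)
    sh=A.inv().apply(np.array(target)-s["tool_pos"])
    rv=np.zeros(3) if rpy is None else (A.inv()*R.from_euler("xyz",rpy,degrees=True)).as_rotvec(degrees=True)
    print("shift",sh.round(1),"turn",rv.round(2)); return sh,rv
E
python3 - <<'E'
from h import *
c=viewer.calibration("top")
print(ray(c,[(261,149),(347,156),(340,256),(248,247)],18).round(0))
print("knob",ray(c,[(304,160)],65).round(0),"post",ray(c,[(278,223)],85).round(0),"idx",ray(c,[(320,243)],25).round(0))
w=viewer.calibration("wrist"); s=r.sense()
M=cv2.Rodrigues(np.array(w["rvec"]))[0]; cp=-M.T@np.array(w["tvec"]).ravel()
A=R.from_euler("xyz",s["tcp_rot"],degrees=True)
print("cam in tool",A.inv().apply(cp-s["tool_pos"]),"axis",A.inv().apply(M[2]),A.inv().apply(M[0]),w["camera_matrix"])
E
```

```text
[[ 706.  129.   18.]
 [ 693. -126.   18.]
 [ 400. -110.   18.]
 [ 417.  149.   18.]]
knob [[663.  -0.  65.]] post [[479.  63.  85.]] idx [[434. -53.  25.]]
cam in tool [  78.52932633    0.47626611 -123.81924055] axis [-3.03460956e-01  3.34651669e-04  9.52843815e-01] [-5.28213733e-04  9.99999726e-01 -5.19438563e-04] [[284.9709028    0.         317.51196042]
 [  0.         284.9709028  201.31643239]
 [  0.           0.           1.        ]]
```

Call:
carry_out(
  commands=[
    [[85, 35, -26, -2, 0, 0, -10], [85, 70, -52, -4, 0, 0, -20], [85, 105, -78, -6, 0, 0, -30], [85, 140, -104, -8, 0, 0, -40], [85, 172, -130, -10, 0, 0, -50]],
  ],
)

```text
time: 0.72
tool_pos: [312.0, -390.3, 259.9]
tcp_rot: [-180.0, -0.0, 68.7]
ft_force: [-0.1, 0.3, 0.3]
finger_gap: 85.0
```

```bash
python3 - <<'E'
from h import *
move([580,0,280],[180,0,-179]);print(r.sense()["joint_pos"],r.sense()["time"])
E
```

```text
shift [461.  108.  -19.9] turn [ 1.0000e-02 -5.0000e-02 -1.1229e+02]
[-5.72457814e+01 -8.42802181e+00  1.00078503e+02  7.83555714e-03
  8.83892347e+01 -3.59597436e+01] 0.725
```

Call:
carry_out(
  commands=[
    [[85, 46, 11, -2, 0, 0, -10.6], [85, 92, 22, -4, 0, 0, -21.2], [85, 138, 33, -6, 0, 0, -31.8], [85, 184, 44, -8, 0, 0, -42.4], [85, 230, 54, -10, 0, 0, -53]],
  ],
)

```text
time: 1.35
tool_pos: [446.9, -196.4, 270.0]
tcp_rot: [-180.0, -0.0, 121.7]
ft_force: [0.4, 0.0, 0.3]
finger_gap: 84.7
```

```bash
python3 - <<'E'
from h import *
move([580,0,280],[180,0,-183]);print(r.sense()["joint_pos"],r.sense()["time"])
E
```

```text
shift [ 97.  216.5 -10. ] turn [-0.000e+00 -3.000e-02 -5.527e+01]
[-2.97405161e+01 -1.05184344e+01  1.00891086e+02 -6.86507731e-04
  8.96551020e+01 -6.14676302e+01] 1.35
```

Call:
carry_out(
  commands=[
    [[85, 20, 44, -2, 0, 0, -10.6], [85, 40, 88, -4, 0, 0, -21.2], [85, 60, 132, -6, 0, 0, -31.8], [85, 80, 176, -8, 0, 0, -42.4], [85, 97, 216, -10, 0, 0, -53]],
  ],
)

```text
time: 1.98
tool_pos: [580.8, -0.9, 279.9]
tcp_rot: [180.0, -0.0, 174.8]
ft_force: [-0.2, -0.5, -0.1]
finger_gap: 85.1
```

```bash
python3 - <<'E'
from h import *
s=r.sense();print(s["tool_pos"],s["tcp_rot"],s["time"])
c=viewer.calibration("wrist");im=viewer.snapshot("wrist")
cv2.imwrite("pics/w1.png",im[:,:,::-1]); np.save("w1.npy",c,allow_pickle=True)
E
```

```text
[580.81434921  -0.88731828 279.85082556] [ 1.79999699e+02 -4.09340902e-02  1.74759604e+02] 1.975
```

View pics/w1.png

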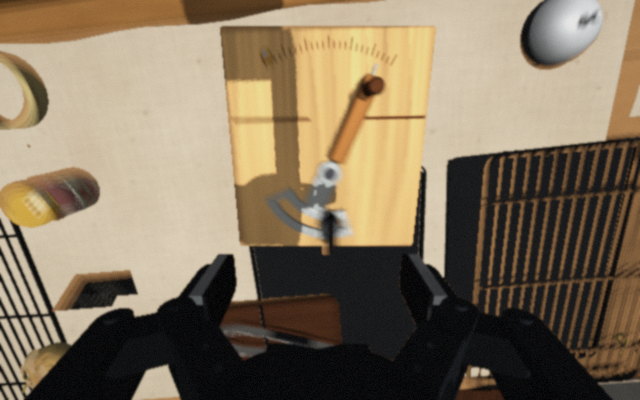

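The wrist view shows the whole board: pivot screw at about (330,174), knob near (330,222), post top near (373,85), index near (265,55) in shadow. I'll enlarge that area.

```bash
python3 - <<'E'
import cv2,numpy as np
im=cv2.imread("pics/w1.png")[20:260,215:440]
im=np.clip(255*(im/255.)**0.6,0,255).astype(np.uint8)
a=cv2.resize(im[10:100],None,fx=3.5,fy=3.5,interpolation=cv2.INTER_CUBIC)
b=cv2.resize(im[140:215+25],None,fx=2.6,fy=2.6,interpolation=cv2.INTER_CUBIC)
o=np.zeros((a.shape[0]+b.shape[0],a.shape[1],3),np.uint8);o[:a.shape[0]]=a;o[a.shape[0]:,:b.shape[1]]=b
cv2.imwrite("pics/z1.png",o);print(a.shape,b.shape)
E
```

```text
(315, 788, 3) (260, 585, 3)
```

View pics/z1.png

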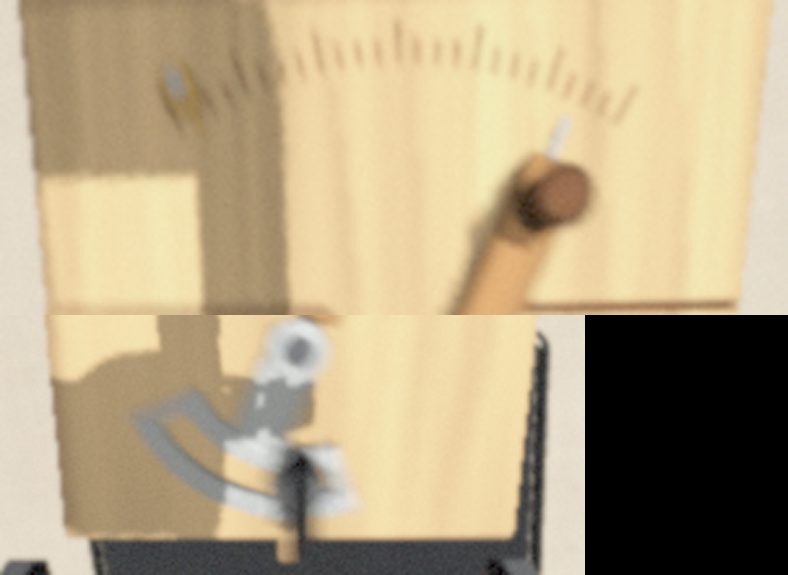

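```bash
python3 - <<'E'
from h import *
c=np.load("w1.npy",allow_pickle=True).item()
K=ray(c,[(221,28),(435,26),(415,246.5),(240,247)],18)
print(K.round(1)); e=(K[2]+K[3]-K[0]-K[1])/2; n=np.linalg.norm(e); u=e/n
l=(K[0]-K[1]+K[3]-K[2]); yaw1=np.degrees(np.arctan2(l[0],-l[1]))
O=K.mean(0)+u*30; print("len",n,"yaw",np.degrees(np.arctan2(u[1],u[0])),yaw1,"pivot",O)
# index, pointer, post
i=ray(c,[(266.4,56.3)],27)[0]; a=lambda p:np.degrees(np.arctan2(*(O-p)[1::-1]))
print("index",i,np.linalg.norm((i-O)[:2]),a(i)); 
for z in (30,35): 
    p=ray(c,[(215+567/3.5,30+118/3.5)],z)[0]; print("pointer",p,np.linalg.norm((p-O)[:2]),a(p))
p=ray(c,[(215+563/3.5,30+192/3.5)],94)[0]; print("post",p,np.linalg.norm((p-O)[:2]),a(p))
for z in (30,45): print("hub",ray(c,[(330,172.7)],z))
print("knob ends",ray(c,[(329.6,212.7),(330.4,246.5)],73),"calc",O+75*u)
E
```

```text
[[ 400.7  -99.8   18. ]
 [ 422.   153.6   18. ]
 [ 710.9  133.4   18. ]
 [ 687.7 -127.6   18. ]]
len 288.9400879005432 yaw -4.76178520234462 -4.94703658770783 pivot [585.22211397  12.39435194  18.        ]
index [437.38449435 -49.18755082  27.        ] 160.15084303365435 22.614216034720112
pointer [457.94684371  81.43488409  30.        ] 144.79499127864543 -28.47763921184162
pointer [458.56364284  80.42516396  35.        ] 143.77259716613975 -28.241139706964827
post [485.17158652  66.80743467  94.        ] 113.88982226931144 -28.539825192165363
hub [[584.61770238  15.22724129  30.        ]]
hub [[581.38374126  14.85554605  45.        ]]
knob ends [[625.36335029   9.72418992  73.        ]
 [671.44664348   7.10181676  73.        ]] calc [659.96324762   6.1683627   18.        ]
```

Call:
carry_out(
  commands=[
    [[60, -26, 5, 42, 0, 0, 0], [60, -52, 10, 84, 0, 0, 0], [60, -78, 14, 126, 0, 0, 0], [60, -78, 14, 126, 0, 0, 0]],
  ],
)

```text
time: 2.52
tool_pos: [656.4, 4.0, 147.1]
tcp_rot: [-180.0, -0.6, 174.4]
ft_force: [-1.3, -0.2, 1.1]
finger_gap: 59.9
```

```bash
python3 - <<'E'
from h import *
s=r.sense();print(s["tool_pos"],s["tcp_rot"],s["time"],s["wrist_torque"],s["ft_force"])
c=viewer.calibration("wrist");im=viewer.snapshot("wrist")
np.save("w2.npy",c,allow_pickle=True)
print(proj(c,[[660,6,73],[634,8,73],[686,4,73],[660,6,18],[585,12.4,18]]))
cv2.imwrite("pics/w2.png",im[:,:,::-1])
E
```

```text
[656.44959057   4.04887419 147.11301073] [-179.98619188   -0.62996909  174.38082712] 2.525 [-0.01119304  0.00368072 -0.0195037 ] [-1.30309821 -0.22131503  1.13111783]
[[320.91845877 224.01529661]
 [320.25672407 190.3353468 ]
 [321.53416875 255.35275125]
 [320.26569754 202.14937424]
 [319.32991617 118.11059715]]
```

View pics/w2.png

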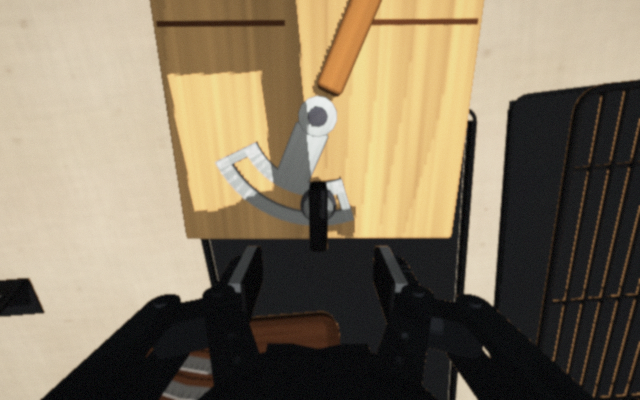

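The bar sits at column 318, rows 181–251, centred between the fingers and about 3 mm nearer than predicted, so the knob is at about (657, 4.5). Next I descend.

```bash
python3 - <<'E'
from h import *
c=np.load("w2.npy",allow_pickle=True).item()
print(ray(c,[(318.5,251)],73))
move([657,4.5,68],[180,0,175]); s=r.sense(); print(s["tool_pos"],s["tcp_rot"],s["joint_pos"])
E
```

```text
[[682.0535661    2.02228766  73.        ]]
shift [ 0.   0.6 82.8] turn [-0.01 -0.37 -0.62]
[657.51986977   3.8665221  150.7512447 ] [-179.98921577   -0.36955341  174.37824513] [-4.12844409e+00  2.01160380e+01  8.11081379e+01 -1.17093686e-03
  7.91455331e+01 -8.85064998e+01]
```

Call:
carry_out(
  commands=[
    [[60, 0, 0, 25, 0, 0, 0], [60, 0, 0, 50, 0, 0, 0], [50, 0, 0, 65, 0, 0, 0], [50, 0, 0, 65, 0, 0, 0]],
  ],
)

```text
time: 3.08
tool_pos: [658.8, 3.7, 89.5]
tcp_rot: [-180.0, -0.0, 174.4]
ft_force: [0.2, 0.6, 0.2]
finger_gap: 49.8
```

```bash
python3 - <<'E'
from h import *
move([657,4.5,68],[180,0,175])
E
```

```text
shift [ 1.8  0.6 21.5] turn [-0.   -0.04 -0.62]
```

Call:
carry_out(
  commands=[
    [[40, 1.5, 0.6, 12, 0, 0, -0.5], [40, 1.5, 0.6, 21, 0, 0, -0.5], [40, 1.5, 0.6, 21, 0, 0, -0.5], [5, 1.5, 0.6, 21, 0, 0, -0.5], [5, 1.5, 0.6, 21, 0, 0, -0.5]],
  ],
  grip_force=40,
)

```text
time: 3.7
tool_pos: [658.1, 4.3, 68.8]
tcp_rot: [-180.0, 0.0, 174.9]
ft_force: [-1.0, -1.4, 0.5]
finger_gap: 13.0
```

Call:
carry_out(
  commands=[
    [[5, 0, 0, 0, 0, 0, 0], [5, 0, 0, 0, 0, 0, 0]],
  ],
)

```text
time: 3.95
tool_pos: [658.1, 4.3, 68.8]
tcp_rot: [-180.0, 0.0, 174.9]
ft_force: [-0.8, -1.7, 3.0]
finger_gap: 13.3
```

```bash
cat > st.py <<'E'
from h import *
s=r.sense();print("t",round(s["time"],2),s["tool_pos"].round(1),"yaw",round(s["tcp_rot"][2],2),"F",s["ft_force"].round(1),"T",s["wrist_torque"].round(3),"gap",round(s["finger_gap"],1),"q6 eff",s["joint_efforts"][5].round(3))
E
python3 st.py
```

```text
t 3.95 [658.1   4.3  68.8] yaw 174.88 F [-0.8 -1.7  3. ] T [-0.199  0.187 -0.075] gap 13.3 q6 eff -0.056
```

Call:
carry_out(
  commands=[
    [[5, 0, 0, 0, 0, 0, -6], [5, 0, 0, 0, 0, 0, -12], [5, 0, 0, 0, 0, 0, -18], [5, 0, 0, 0, 0, 0, -24], [5, 0, 0, 0, 0, 0, -28]],
  ],
)

```text
time: 4.58
tool_pos: [658.0, 4.9, 68.8]
tcp_rot: [180.0, 0.0, -157.0]
ft_force: [-1.2, 1.3, 3.3]
finger_gap: 12.9
```

```bash
python3 st.py
```

```text
t 4.58 [658.    4.9  68.8] yaw -156.97 F [-1.2  1.3  3.3] T [ 0.137  0.315 -0.303] gap 12.9 q6 eff 0.55
```

Call:
carry_out(
  commands=[
    [[5, 0, 0, 0, 0, 0, 0], [5, 0, 0, 0, 0, 0, 0]],
  ],
)

```text
time: 4.82
tool_pos: [658.1, 4.9, 68.8]
tcp_rot: [180.0, 0.0, -157.2]
ft_force: [-2.5, 1.4, 5.8]
finger_gap: 13.5
```

```bash
python3 st.py
```

```text
t 4.83 [658.1   4.9  68.8] yaw -157.19 F [-2.5  1.4  5.8] T [0.384 0.385 0.212] gap 13.5 q6 eff 0.209
```

Call:
carry_out(
  commands=[
    [[50, 0, 0, 0, 0, 0, 0], [50, 0, 0, 0, 0, 0, 0], [50, 0, 0, -20, 0, 0, 0], [50, 0, 0, -55, 0, 0, 0], [50, 0, 0, -90, 0, 0, 0]],
  ],
)

```text
time: 5.45
tool_pos: [658.0, 4.4, 160.6]
tcp_rot: [-180.0, 0.0, -157.1]
ft_force: [-0.5, -0.2, -0.1]
finger_gap: 49.7
```

Call:
carry_out(
  commands=[
    [[50, 27, 25, 0, 0, 0, 10], [50, 54, 50, 0, 0, 0, 20], [50, 81, 75, 0, 0, 0, 30], [50, 108, 100, 0, 0, 0, 40], [50, 135, 123, 0, 0, 0, 50]],
  ],
)

```text
time: 6.08
tool_pos: [485.1, 65.7, 159.9]
tcp_rot: [179.9, 0.1, 152.5]
ft_force: [0.2, 1.4, -0.4]
finger_gap: 49.9
```

Call:
carry_out(
  commands=[
    [[50, 0, 0, 0, 0, 0, 0], [50, 0, 0, 0, 0, 0, 0]],
  ],
)

```text
time: 6.32
tool_pos: [486.8, 65.2, 159.8]
tcp_rot: [179.9, 0.1, 153.0]
ft_force: [0.3, -1.3, -0.2]
finger_gap: 50.1
```

```bash
python3 - <<'E'
from h import *
import st
c=viewer.calibration("wrist");im=viewer.snapshot("wrist")
np.save("w3.npy",c,allow_pickle=True)
O=np.array([585,12.4,0]);
for a in (-28.5,22.6):
    d=np.array([np.cos(np.radians(a)),np.sin(np.radians(a)),0])
    print(proj(c,[O-113*d+[0,0,94],O-146*d+[0,0,28],O-149*d+[0,0,25],O+[0,0,30]]).round(0).tolist())
cv2.imwrite("pics/w3.png",im[:,:,::-1])
E
```

```text
t 6.33 [486.8  65.2 159.8] yaw 153.01 F [ 0.3 -1.3 -0.2] T [-0.01  -0.01   0.054] gap 50.1 q6 eff 0.136
[[318.0, 221.0], [319.0, 159.0], [319.0, 156.0], [315.0, 298.0]]
[[200.0, 270.0], [198.0, 213.0], [197.0, 210.0], [315.0, 298.0]]
```

View pics/w3.png

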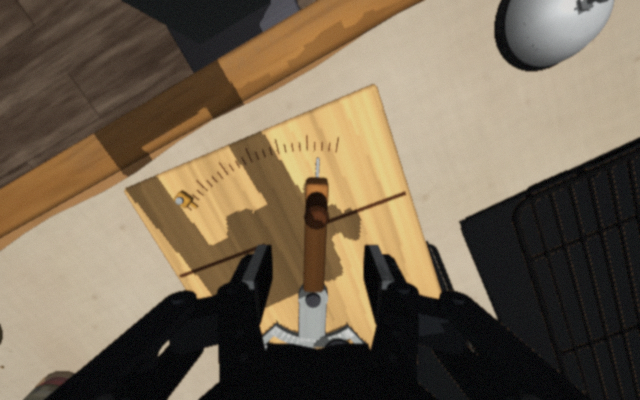

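```bash
python3 - <<'E'
from h import *
c=np.load("w3.npy",allow_pickle=True).item()
O=ray(c,[(314,299)],32)[0];O2=np.array([585,12.4,0]); print("hub",O)
def a(p,O): d=(O-p); return round(float(np.degrees(np.arctan2(d[1],d[0]))),2), round(float(np.hypot(d[0],d[1])),1)
for n,uv,z in (("post",(317,211.5),94),("pointer",(318,157.5),30),("idx",(183.5,199.5),27)):
    p=ray(c,[uv],z)[0]; print(n,p.round(1),a(p,O),a(p,O2))
im=cv2.imread("pics/w3.png")
z=np.vstack([cv2.resize(im[175:225,155:255],None,fx=6,fy=6,interpolation=cv2.INTER_CUBIC),cv2.resize(im[150:200,270:370],None,fx=6,fy=6,interpolation=cv2.INTER_CUBIC)])
cv2.imwrite("pics/z3.png",np.clip(255*(z/255.)**.6,0,255).astype(np.uint8))
move([486.5,66.5,81],[180,0,151.5])
E
```

```text
hub [583.99194255  11.81045586  32.        ]
post [479.  69.  94.] (-28.56, 119.6) (-28.09, 120.2)
pointer [454.6  82.4  30. ] (-28.62, 147.4) (-28.23, 148.0)
idx [432.7 -48.7  27. ] (21.81, 163.0) (21.87, 164.1)
shift [ 1.2  1.  78.5] turn [0.06 0.12 1.47]
```

View pics/z3.png

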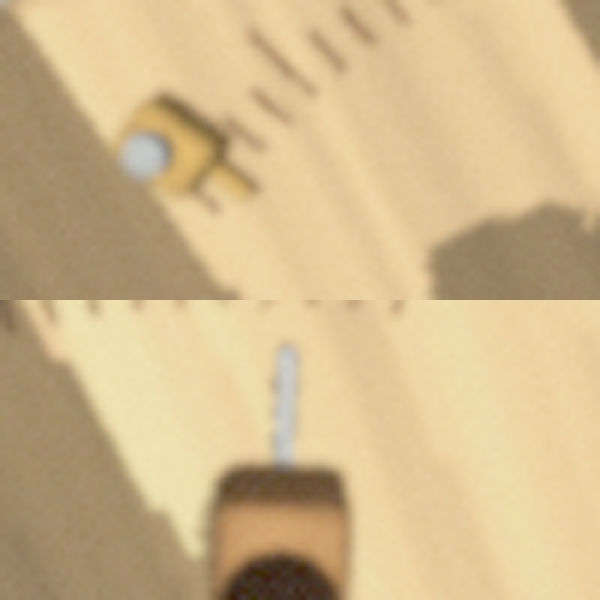

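```bash
python3 - <<'E'
from h import *
c=np.load("w3.npy",allow_pickle=True).item()
O=np.array([584.5,12.1,0])
for n,uv,z in (("ptr",(317.8,157.8),28),("ptr",(317.8,157.8),24),("screw",(179.2,200.8),29),("nose",(196.5,206.5),24),("nose",(196.5,206.5),20)):
    p=ray(c,[uv],z)[0]; d=O-p; print(n,z,p.round(1),np.degrees(np.arctan2(d[1],d[0])).round(2),np.hypot(d[0],d[1]).round(1))
E
```

```text
ptr 28 [455.  82.  28.] -28.36 147.1
ptr 24 [455.6  81.7  24. ] -28.37 146.5
screw 29 [431.8 -51.9  29. ] 22.74 165.6
nose 24 [444.4 -43.5  24. ] 21.63 150.8
nose 20 [444.8 -45.7  20. ] 22.47 151.2
```

Call:
carry_out(
  commands=[
    [[50, 0, 0.5, 30, 0, 0, 1.4], [50, 0, 0.5, 60, 0, 0, 1.4], [40, 0, 0.5, 78, 0, 0, 1.4], [5, 0, 0.5, 78, 0, 0, 1.4], [5, 0, 0.5, 78, 0, 0, 1.4]],
  ],
)

```text
time: 7.0
tool_pos: [485.8, 65.5, 80.2]
tcp_rot: [-180.0, -0.0, 151.5]
ft_force: [1.3, -0.9, -11.3]
finger_gap: 16.2
```

Call:
carry_out(
  commands=[
    [[5, 0, 0, 0, 0, 0, 0], [5, 0, 0, 0, 0, 0, 0]],
  ],
)

```text
time: 7.25
tool_pos: [485.7, 65.5, 80.2]
tcp_rot: [-180.0, 0.0, 151.5]
ft_force: [1.0, -2.8, -13.2]
finger_gap: 16.1
```

```bash
python3 st.py
```

```text
t 7.25 [485.7  65.5  80.2] yaw 151.48 F [  1.   -2.8 -13.2] T [-0.386 -0.323 -0.016] gap 16.1 q6 eff -0.007
```

Call:
carry_out(
  commands=[
    [[5, -0.4, -9.8, 0, 0, 0, -5], [5, -1.7, -19.5, 0, 0, 0, -10], [5, -3.8, -29.1, 0, 0, 0, -15], [5, -6.8, -38.4, 0, 0, 0, -20], [5, -10.5, -47.5, 0, 0, 0, -25]],
  ],
)

```text
time: 7.88
tool_pos: [471.8, 19.5, 80.2]
tcp_rot: [179.9, -0.1, 176.7]
ft_force: [0.8, 4.0, -11.0]
finger_gap: 16.5
```

Call:
carry_out(
  commands=[
    [[5, -0.3, -8.2, 0, 0, 0, -4.2], [5, -1.2, -16.4, 0, 0, 0, -8.4], [5, -2.7, -24.5, 0, 0, 0, -12.6], [5, -4.8, -32.5, 0, 0, 0, -16.8], [5, -7.5, -40.2, 0, 0, 0, -21]],
  ],
)

```text
time: 8.5
tool_pos: [476.3, -21.1, 80.1]
tcp_rot: [179.9, -0.1, -162.4]
ft_force: [-4.0, 3.2, -6.8]
finger_gap: 16.1
```

Call:
carry_out(
  commands=[
    [[5, 0, 0, 0, 0, 0, 0], [5, 0, 0, 0, 0, 0, 0], [5, 0, 0, 0, 0, 0, 0]],
  ],
)

```text
time: 8.88
tool_pos: [476.6, -21.8, 80.1]
tcp_rot: [-180.0, -0.1, -162.6]
ft_force: [-5.8, -3.8, -7.5]
finger_gap: 16.3
```

```bash
python3 st.py; python3 - <<'E'
from h import *
c=viewer.calibration("wrist");im=viewer.snapshot("wrist")
np.save("w4.npy",c,allow_pickle=True)
s=r.sense();d=np.array([584.5,12.1])-s["tool_pos"][:2];print(np.degrees(np.arctan2(d[1],d[0])),np.hypot(*d))
P=proj(c,[[444.6,-44,24]])[0].round();print(P)
u,v=P.astype(int); u0,v0=max(0,u-60),max(0,v-40); print(u0,v0)
cv2.imwrite("pics/w4.png",im[:,:,::-1])
z=cv2.resize(im[v0:v0+90,u0:u0+130,::-1],None,fx=6,fy=6,interpolation=cv2.INTER_CUBIC)
cv2.imwrite("pics/z4.png",np.clip(255*(z/255.)**.6,0,255).astype(np.uint8))
E
```

```text
t 8.88 [476.6 -21.8  80.1] yaw -162.62 F [-5.8 -3.8 -7.5] T [-0.546  0.684  0.178] gap 16.3 q6 eff 0.149
17.42561223861303 113.1099155499982
[300. 176.]
240 136
```

View pics/z4.png

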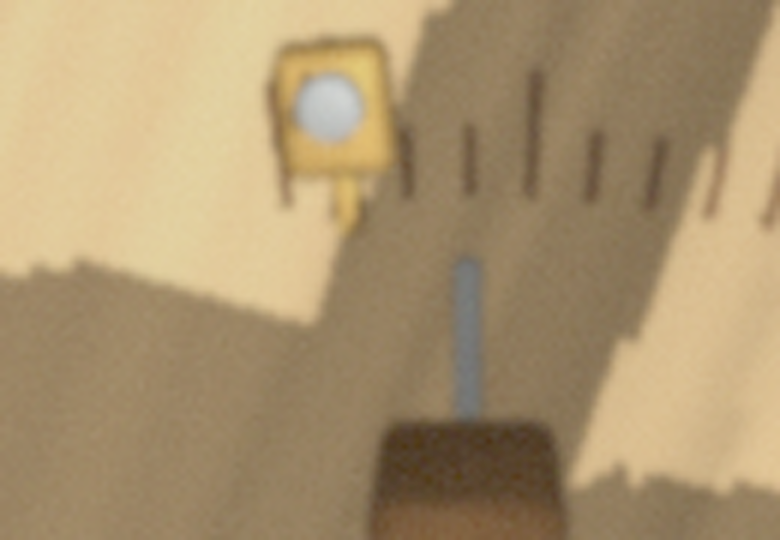

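```bash
python3 - <<'E'
from h import *
c=np.load("w4.npy",allow_pickle=True).item()
O=np.array([584.5,12.1,0])
for n,uv in (("ptr",(318.2,179.3)),("nose",(298.2,174)),("screw",(294.8,153.7)),("ptrbase",(317.9,205.0))):
  for z in (20,23,26,30):
    p=ray(c,[uv],z)[0]; d=O-p; print(n,z,p.round(1),np.degrees(np.arctan2(d[1],d[0])).round(2),np.hypot(d[0],d[1]).round(1))
s=r.sense()
E
```

```text
ptr 20 [444.4 -32.   20. ] 17.47 146.9
ptr 23 [443.7 -32.2  23. ] 17.47 147.6
ptr 26 [443.1 -32.4  26. ] 17.47 148.3
ptr 30 [442.2 -32.7  30. ] 17.47 149.2
nose 20 [444.9 -45.6  20. ] 22.46 151.0
nose 23 [444.2 -45.6  23. ] 22.36 151.7
nose 26 [443.6 -45.6  26. ] 22.26 152.3
nose 30 [442.7 -45.6  30. ] 22.13 153.1
screw 20 [432.8 -51.4  20. ] 22.72 164.5
screw 23 [432.3 -51.3  23. ] 22.62 164.9
screw 26 [431.8 -51.2  26. ] 22.52 165.3
screw 30 [431.2 -51.1  30. ] 22.39 165.8
ptrbase 20 [461.6 -26.8  20. ] 17.57 128.9
ptrbase 23 [460.6 -27.1  23. ] 17.57 129.9
ptrbase 26 [459.7 -27.4  26. ] 17.57 130.9
ptrbase 30 [458.4 -27.8  30. ] 17.57 132.3
```

Call:
carry_out(
  commands=[
    [[5, -0.1, -4, 0, 0, 0, -2], [5, -0.3, -8, 0, 0, 0, -4], [5, -0.4, -9.7, 0, 0, 0, -4.9], [5, -0.4, -9.7, 0, 0, 0, -4.9], [5, -0.4, -9.7, 0, 0, 0, -4.9]],
  ],
)

```text
time: 9.55
tool_pos: [479.6, -30.3, 80.1]
tcp_rot: [179.9, -0.1, -157.7]
ft_force: [-6.8, -0.0, -5.2]
finger_gap: 16.4
```

```bash
python3 st.py; python3 - <<'E'
from h import *
c=viewer.calibration("wrist");im=viewer.snapshot("wrist")
np.save("w5.npy",c,allow_pickle=True)
P=proj(c,[[444.4,-45.6,23]])[0].round();u,v=P.astype(int); u0,v0=max(0,u-60),max(0,v-40); print(u0,v0)
cv2.imwrite("pics/w5.png",im[:,:,::-1])
z=cv2.resize(im[v0:v0+90,u0:u0+130,::-1],None,fx=6,fy=6,interpolation=cv2.INTER_CUBIC)
cv2.imwrite("pics/z5.png",np.clip(255*(z/255.)**.6,0,255).astype(np.uint8))
E
```

```text
t 9.55 [479.6 -30.3  80.1] yaw -157.71 F [-6.8 -0.  -5.2] T [-0.03   0.93   0.077] gap 16.4 q6 eff 0.09
257 133
```

View pics/z5.png

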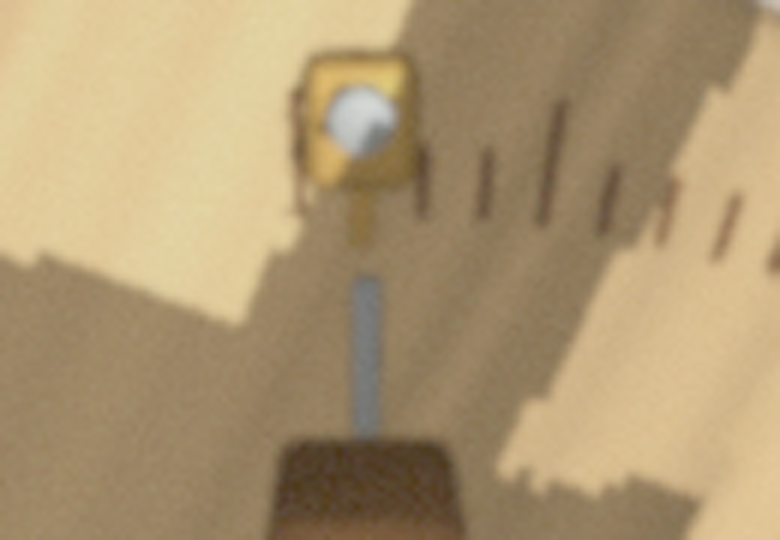

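The pointer lies almost in front of the nose: pointer column is about 367, nose about 361 in the crop, i.e. about 1 px apart. I'll measure it by colour.

```bash
cat > meas.py <<'E'
from h import *
def meas(f,cal,u0,v0):
    im=cv2.imread(f).astype(float); c=np.load(cal,allow_pickle=True).item(); O=np.array([584.5,12.1,0])
    B,G,Rr=im[...,0],im[...,1],im[...,2]
    def col(w,rows,c0,c1,name,z):
        ang=[]
        for v in rows:
            x=np.arange(c0,c1); ww=w[v,c0:c1]; ww=np.clip(ww-np.median(ww),0,None); ww[ww<.35*ww.max()]=0
            u=(x*ww).sum()/ww.sum(); d=O-ray(c,[(u,v)],z)[0]; ang.append((v,round(u,2),round(float(np.degrees(np.arctan2(d[1],d[0]))),2)))
        print(name,ang,"mean",np.mean([a[2] for a in ang]))
    s=B/(Rr+1)
    col(s,range(v0+50,v0+72,3),u0+50,u0+73,"ptr",24)
    col(-s,range(v0+33,v0+40),u0+54,u0+66,"nose",23)
    col(-s,range(v0+12,v0+29,3),u0+40,u0+80,"body",27)
E
python3 -c "
from meas import *; meas('pics/w5.png','w5.npy',257,133)"
```

```text
ptr [(183, np.float64(317.73), 22.25), (186, np.float64(317.76), 22.25), (189, np.float64(317.47), 22.32), (192, np.float64(317.55), 22.3), (195, np.float64(317.53), 22.31), (198, np.float64(317.51), 22.31), (201, np.float64(317.5), 22.32), (204, np.float64(317.55), 22.31)] mean 22.29625
nose [(166, np.float64(316.68), 22.5), (167, np.float64(316.66), 22.51), (168, np.float64(316.65), 22.51), (169, np.float64(316.57), 22.53), (170, np.float64(316.82), 22.47), (171, np.float64(316.61), 22.52), (172, np.float64(316.58), 22.53)] mean 22.51
body [(145, np.float64(316.7), 22.47), (148, np.float64(315.63), 22.7), (151, np.float64(314.95), 22.85), (154, np.float64(314.66), 22.92), (157, np.float64(317.23), 22.37), (160, np.float64(318.01), 22.19)] mean 22.58333333333334
```

Call:
carry_out(
  commands=[
    [[5, 0, -0.5, 0, 0, 0, -0.25], [5, 0, -0.5, 0, 0, 0, -0.25], [5, 0, -0.5, 0, 0, 0, -0.25]],
  ],
)

```text
time: 9.98
tool_pos: [479.7, -30.6, 80.1]
tcp_rot: [179.9, -0.1, -157.5]
ft_force: [-6.5, 1.4, -5.3]
finger_gap: 16.4
```

```bash
python3 st.py; python3 - <<'E'
from meas import *
c=viewer.calibration("wrist");im=viewer.snapshot("wrist")
np.save("w6.npy",c,allow_pickle=True); cv2.imwrite("pics/w6.png",im[:,:,::-1])
u,v=proj(c,[[444.4,-45.6,23]])[0].round().astype(int); meas("pics/w6.png","w6.npy",u-60,v-40)
E
```

```text
t 9.97 [479.7 -30.6  80.1] yaw -157.46 F [-6.5  1.4 -5.3] T [0.115 1.027 0.059] gap 16.4 q6 eff 0.068
ptr [(183, np.float64(317.53), 22.47), (186, np.float64(317.78), 22.4), (189, np.float64(317.84), 22.38), (192, np.float64(317.56), 22.46), (195, np.float64(317.55), 22.46), (198, np.float64(317.58), 22.45), (201, np.float64(317.57), 22.45), (204, np.float64(317.54), 22.46)] mean 22.44125
nose [(166, np.float64(317.44), 22.49), (167, np.float64(317.41), 22.5), (168, np.float64(317.45), 22.49), (169, np.float64(317.46), 22.48), (170, np.float64(317.61), 22.45), (171, np.float64(317.66), 22.44), (172, np.float64(317.69), 22.43)] mean 22.46857142857143
body [(145, np.float64(317.36), 22.51), (148, np.float64(317.33), 22.52), (151, np.float64(316.08), 22.78), (154, np.float64(316.65), 22.66), (157, np.float64(317.4), 22.5), (160, np.float64(317.88), 22.39)] mean 22.560000000000002
```

Call:
carry_out(
  commands=[
    [[50, 0, 0, 0, 0, 0, 0], [50, 0, 0, 0, 0, 0, 0], [50, 0, 0, 0, 0, 0, 0], [50, 0, 0, -35, 0, 0, 0], [50, 0, 0, -75, 0, 0, 0]],
  ],
)

```text
time: 10.65
tool_pos: [480.5, -31.1, 155.8]
tcp_rot: [180.0, -0.1, -157.4]
ft_force: [0.4, -1.3, -0.5]
finger_gap: 50.0
```

```bash
python3 st.py; python3 - <<'E'
from meas import *
c=viewer.calibration("wrist");im=viewer.snapshot("wrist")
np.save("w7.npy",c,allow_pickle=True); cv2.imwrite("pics/w7.png",im[:,:,::-1])
O=np.array([584.5,12.1,0]); a=np.radians(22.45); d=np.array([np.cos(a),np.sin(a),0])
print(proj(c,[O-149*d+[0,0,23],O-146*d+[0,0,24],O-130*d+[0,0,24]]))
move([658.1,4.9,150],[180,0,-157.2])
E
```

```text
t 10.65 [480.5 -31.1 155.8] yaw -157.39 F [ 0.4 -1.3 -0.5] T [-0.029 -0.068 -0.009] gap 50.0 q6 eff 0.0
[[318.49896788 157.85322717]
 [318.49187711 161.35395048]
 [318.43499543 178.6899606 ]]
shift [-174.7  -33.2   13.8] turn [-0.24  0.38 -0.19]
```

Call:
carry_out(
  commands=[
    [[50, -44, -8.5, 0, 0, 0, 0], [50, -88, -17, 0, 0, 0, 0], [50, -132, -25.5, 0, 0, 0, 0], [50, -176, -34, 0, 0, 0, 0], [50, -176, -34, 20, 0, 0, 0]],
  ],
)

```text
time: 11.32
tool_pos: [660.4, 5.8, 136.6]
tcp_rot: [-179.9, 0.3, -157.3]
ft_force: [-0.6, -0.2, -0.2]
finger_gap: 50.4
```

Call:
carry_out(
  commands=[
    [[50, 0, 0, 25, 0, 0, 0], [50, 0, 0, 35, 0, 0, 0], [50, 0, 0, 35, 0, 0, 0]],
  ],
)

```text
time: 11.7
tool_pos: [655.4, 5.1, 99.3]
tcp_rot: [179.9, -0.1, -157.4]
ft_force: [-0.0, -0.7, 1.0]
finger_gap: 49.9
```

```bash
python3 -c "
from meas import *
import st; move([658.1,4.9,68.8],[180,0,-157.2])
im=cv2.imread('pics/w7.png').astype(float);s=im[...,0]/(im[...,2]+1)
for v in range(145,180,2):
    w=s[v,306:331];print(v,(w*100).round().astype(int).tolist())
"
```

```text
t 11.7 [655.4   5.1  99.3] yaw -157.39 F [-0.  -0.7  1. ] T [0.006 0.038 0.048] gap 49.9 q6 eff 0.001
shift [-2.5 -1.3 30.5] turn [ 0.05 -0.11 -0.19]
145 [48, 48, 49, 46, 44, 38, 33, 30, 30, 31, 38, 39, 42, 41, 35, 33, 30, 26, 29, 34, 44, 47, 47, 50, 49]
147 [48, 49, 45, 48, 42, 38, 37, 30, 35, 30, 29, 31, 26, 29, 36, 34, 30, 31, 32, 37, 37, 44, 48, 46, 46]
149 [46, 47, 50, 48, 47, 44, 44, 46, 46, 40, 39, 36, 28, 26, 34, 41, 40, 40, 43, 43, 40, 49, 48, 48, 46]
151 [48, 46, 49, 46, 46, 46, 50, 44, 49, 46, 45, 39, 25, 31, 40, 45, 46, 45, 48, 44, 47, 51, 49, 48, 46]
153 [48, 49, 48, 49, 48, 48, 48, 47, 48, 50, 45, 36, 33, 35, 38, 44, 51, 45, 46, 44, 46, 46, 47, 46, 45]
155 [50, 46, 49, 47, 48, 49, 46, 49, 49, 47, 46, 38, 35, 33, 43, 45, 46, 45, 46, 46, 47, 48, 47, 48, 48]
157 [50, 47, 49, 49, 48, 49, 49, 49, 46, 48, 48, 46, 45, 45, 46, 48, 46, 47, 45, 47, 48, 49, 48, 50, 50]
159 [49, 45, 48, 49, 48, 48, 49, 48, 49, 47, 46, 50, 55, 55, 48, 48, 49, 49, 47, 48, 46, 48, 48, 46, 48]
161 [46, 47, 50, 48, 46, 49, 48, 47, 49, 48, 52, 67, 86, 86, 67, 53, 46, 48, 49, 50, 49, 46, 47, 47, 48]
163 [
[... 239 characters left out ...]
1, 47, 50, 51, 75, 92, 89, 72, 55, 48, 46, 49, 47, 47, 47, 48, 47, 46]
169 [48, 49, 48, 49, 48, 46, 48, 46, 46, 49, 57, 72, 93, 96, 74, 52, 48, 46, 49, 49, 49, 47, 48, 49, 49]
171 [48, 48, 45, 48, 46, 47, 46, 47, 48, 47, 55, 70, 92, 91, 71, 52, 48, 46, 48, 48, 49, 46, 50, 48, 51]
173 [45, 48, 47, 44, 47, 49, 50, 46, 44, 47, 53, 71, 92, 91, 70, 51, 49, 47, 45, 48, 46, 50, 49, 52, 53]
175 [48, 48, 47, 47, 48, 46, 50, 49, 50, 47, 54, 73, 92, 85, 65, 50, 47, 46, 47, 51, 48, 49, 51, 52, 53]
177 [48, 48, 48, 51, 44, 50, 48, 47, 50, 49, 52, 72, 88, 86, 68, 53, 43, 49, 45, 46, 50, 52, 51, 52, 50]
179 [45, 48, 49, 47, 43, 45, 46, 51, 45, 47, 49, 65, 83, 77, 63, 51, 46, 47, 49, 45, 50, 50, 51, 51, 49]
```

Call:
carry_out(
  commands=[
    [[50, -2, -1, 15, 0, 0, 0], [50, -2, -1, 30, 0, 0, 0], [40, -2, -1, 30, 0, 0, 0], [5, -2, -1, 30, 0, 0, 0], [5, -2, -1, 30, 0, 0, 0]],
  ],
  grip_force=70,
)

```text
time: 12.32
tool_pos: [658.9, 5.2, 71.0]
tcp_rot: [-180.0, 0.0, -157.4]
ft_force: [0.2, 0.7, 1.2]
finger_gap: 12.6
```

Call:
carry_out(
  commands=[
    [[5, 0, 0, 0, 0, 0, 0], [5, 0, 0, 0, 0, 0, 0]],
  ],
)

```text
time: 12.58
tool_pos: [659.0, 5.2, 71.0]
tcp_rot: [-180.0, 0.0, -157.4]
ft_force: [-2.7, 1.5, 4.0]
finger_gap: 12.7
```

```bash
python3 st.py
```

```text
t 12.57 [659.    5.2  71. ] yaw -157.36 F [-2.7  1.5  4. ] T [0.206 0.43  0.198] gap 12.7 q6 eff 0.213
```

Call:
carry_out(
  commands=[
    [[5, 0, 0, 0, 0, 0, 5], [5, 0, 0, 0, 0, 0, 10], [5, 0, 0, 0, 0, 0, 10]],
  ],
)

```text
time: 12.95
tool_pos: [659.0, 4.8, 70.9]
tcp_rot: [-180.0, 0.0, -167.4]
ft_force: [-2.2, -0.8, 5.2]
finger_gap: 12.5
```

```bash
python3 st.py
```

```text
t 12.95 [659.    4.8  70.9] yaw -167.36 F [-2.2 -0.8  5.2] T [ 0.01   0.38  -0.231] gap 12.5 q6 eff 0.682
```

Call:
carry_out(
  commands=[
    [[5, 0, 0, 0, 0, 0, 3], [5, 0, 0, 0, 0, 0, 3]],
  ],
)

```text
time: 13.2
tool_pos: [659.1, 4.7, 71.0]
tcp_rot: [-180.0, 0.0, -170.3]
ft_force: [-2.3, 0.2, 5.1]
finger_gap: 12.5
```

```bash
python3 st.py
```

```text
t 13.2 [659.1   4.7  71. ] yaw -170.28 F [-2.3  0.2  5.1] T [-0.116  0.411  0.01 ] gap 12.5 q6 eff 0.441
```

Call:
carry_out(
  commands=[
    [[5, 0, 0, 0, 0, 0, 3], [5, 0, 0, 0, 0, 0, 3]],
  ],
)

```text
time: 13.45
tool_pos: [659.1, 4.6, 70.9]
tcp_rot: [-180.0, 0.0, -173.3]
ft_force: [-1.6, -0.8, 5.5]
finger_gap: 12.5
```

```bash
python3 st.py
```

```text
t 13.45 [659.1   4.6  70.9] yaw -173.28 F [-1.6 -0.8  5.5] T [-0.196  0.375  0.03 ] gap 12.5 q6 eff 0.444
```

Call:
carry_out(
  commands=[
    [[5, 0, 0, 0, 0, 0, 1.5], [5, 0, 0, 0, 0, 0, 3]],
  ],
)

```text
time: 13.7
tool_pos: [659.1, 4.5, 71.0]
tcp_rot: [-180.0, 0.1, -176.3]
ft_force: [-1.9, -1.7, 5.5]
finger_gap: 12.2
```

```bash
python3 st.py
```

```text
t 13.7 [659.1   4.5  71. ] yaw -176.28 F [-1.9 -1.7  5.5] T [-0.252  0.393  0.311] gap 12.2 q6 eff -0.14
```

Call:
carry_out(
  commands=[
    [[5, 0, 0, 0, 0, 0, 1.5], [5, 0, 0, 0, 0, 0, 3]],
  ],
)

```text
time: 13.95
tool_pos: [659.1, 4.4, 70.9]
tcp_rot: [-179.9, 0.1, -179.3]
ft_force: [-1.6, -1.2, 4.7]
finger_gap: 12.9
```

```bash
python3 st.py
```

```text
t 13.95 [659.1   4.4  70.9] yaw -179.28 F [-1.6 -1.2  4.7] T [-0.346  0.325  0.311] gap 12.9 q6 eff -0.131
```

Call:
carry_out(
  commands=[
    [[5, 0, 0, 0, 0, 0, 1.5], [5, 0, 0, 0, 0, 0, 3]],
  ],
)

```text
time: 14.2
tool_pos: [659.1, 4.3, 71.0]
tcp_rot: [-179.9, 0.1, 177.7]
ft_force: [-2.1, -2.5, 5.3]
finger_gap: 12.3
```

```bash
python3 st.py
```

```text
t 14.2 [659.1   4.3  71. ] yaw 177.72 F [-2.1 -2.5  5.3] T [-0.417  0.453  0.334] gap 12.3 q6 eff -0.129
```

Call:
carry_out(
  commands=[
    [[5, 0, 0, 0, 0, 0, 1.5], [5, 0, 0, 0, 0, 0, 3]],
  ],
)

```text
time: 14.45
tool_pos: [659.1, 4.2, 71.0]
tcp_rot: [-179.9, 0.1, 174.7]
ft_force: [-2.4, -2.8, 4.7]
finger_gap: 12.7
```

```bash
python3 st.py
```

```text
t 14.45 [659.1   4.2  71. ] yaw 174.71 F [-2.4 -2.8  4.7] T [-0.506  0.407  0.324] gap 12.7 q6 eff -0.128
```

Call:
carry_out(
  commands=[
    [[5, 0, 0, 0, 0, 0, 1.5], [5, 0, 0, 0, 0, 0, 3], [5, 0, 0, 0, 0, 0, 4.5], [5, 0, 0, 0, 0, 0, 6]],
  ],
)

```text
time: 14.95
tool_pos: [659.1, 4.0, 71.0]
tcp_rot: [-179.9, 0.1, 168.7]
ft_force: [-2.0, -3.7, 5.3]
finger_gap: 12.6
```

```bash
python3 st.py
```

```text
t 14.95 [659.1   4.   71. ] yaw 168.71 F [-2.  -3.7  5.3] T [-0.682  0.399  0.325] gap 12.6 q6 eff -0.125
```

Call:
carry_out(
  commands=[
    [[5, 0, 0, 0, 0, 0, 1.5], [5, 0, 0, 0, 0, 0, 3]],
  ],
)

```text
time: 15.2
tool_pos: [659.0, 3.9, 70.9]
tcp_rot: [-179.9, 0.1, 165.7]
ft_force: [-2.1, -3.4, 5.3]
finger_gap: 12.7
```

```bash
python3 st.py
```

```text
t 15.2 [659.    3.9  70.9] yaw 165.71 F [-2.1 -3.4  5.3] T [-0.705  0.438  0.303] gap 12.7 q6 eff -0.123
```

Call:
carry_out(
  commands=[
    [[5, 0, 0, 0, 0, 0, 1.5], [5, 0, 0, 0, 0, 0, 3]],
  ],
)

```text
time: 15.45
tool_pos: [659.0, 3.7, 71.0]
tcp_rot: [-179.9, 0.1, 162.7]
ft_force: [-2.5, -4.3, 5.3]
finger_gap: 12.4
```

```bash
python3 st.py
```

```text
t 15.45 [659.    3.7  71. ] yaw 162.7 F [-2.5 -4.3  5.3] T [-0.82   0.48   0.259] gap 12.4 q6 eff -0.122
```

Call:
carry_out(
  commands=[
    [[5, 0, 0, 0, 0, 0, 1.5], [5, 0, 0, 0, 0, 0, 3]],
  ],
)

```text
time: 15.7
tool_pos: [659.0, 3.6, 70.9]
tcp_rot: [-179.9, 0.1, 159.7]
ft_force: [-2.8, -5.2, 5.3]
finger_gap: 12.5
```

```bash
python3 st.py
```

```text
t 15.7 [659.    3.6  70.9] yaw 159.7 F [-2.8 -5.2  5.3] T [-0.881  0.561  0.298] gap 12.5 q6 eff -0.12
```

Call:
carry_out(
  commands=[
    [[5, 0, 0, 0, 0, 0, 1.5], [5, 0, 0, 0, 0, 0, 3]],
  ],
)

```text
time: 15.95
tool_pos: [659.0, 3.5, 71.0]
tcp_rot: [-179.9, 0.1, 156.7]
ft_force: [-3.4, -6.3, 5.4]
finger_gap: 12.5
```

```bash
python3 st.py
```

```text
t 15.95 [659.    3.5  71. ] yaw 156.7 F [-3.4 -6.3  5.4] T [-0.934  0.572  0.281] gap 12.5 q6 eff -0.119
```

Call:
carry_out(
  commands=[
    [[5, 0, 0, 0, 0, 0, 1.5], [5, 0, 0, 0, 0, 0, 3]],
  ],
)

```text
time: 16.2
tool_pos: [658.9, 3.4, 71.0]
tcp_rot: [-179.9, 0.1, 153.7]
ft_force: [-3.0, -5.6, 5.8]
finger_gap: 12.2
```

```bash
python3 st.py
```

```text
t 16.2 [658.9   3.4  71. ] yaw 153.7 F [-3.  -5.6  5.8] T [-0.975  0.628  0.271] gap 12.2 q6 eff -0.117
```

Call:
carry_out(
  commands=[
    [[5, 0.8, 0.7, 0, 0, 0, 1.5], [5, 0.8, 0.7, 0, 0, 0, 3]],
  ],
)

```text
time: 16.45
tool_pos: [658.8, 3.4, 71.0]
tcp_rot: [-179.9, 0.2, 150.7]
ft_force: [-2.0, -9.9, 4.5]
finger_gap: 12.5
```

```bash
python3 st.py
```

```text
t 16.45 [658.8   3.4  71. ] yaw 150.68 F [-2.  -9.9  4.5] T [-1.639  0.303  0.304] gap 12.5 q6 eff -0.099
```

Call:
carry_out(
  commands=[
    [[5, 0, 0, 0, 0, 0, 1.5], [5, 0, 0, 0, 0, 0, 3]],
  ],
)

```text
time: 16.7
tool_pos: [658.8, 3.3, 71.0]
tcp_rot: [-179.9, 0.2, 147.7]
ft_force: [-2.2, -9.2, 4.3]
finger_gap: 12.4
```

```bash
python3 st.py
```

```text
t 16.7 [658.8   3.3  71. ] yaw 147.67 F [-2.2 -9.2  4.3] T [-1.65   0.419  0.382] gap 12.4 q6 eff -0.11
```

Call:
carry_out(
  commands=[
    [[5, 0, 0, 0, 0, 0, 1.5], [5, 0, 0, 0, 0, 0, 3]],
  ],
)

```text
time: 16.95
tool_pos: [658.7, 3.2, 71.0]
tcp_rot: [-179.9, 0.2, 144.7]
ft_force: [-2.1, -10.2, 4.6]
finger_gap: 12.7
```

```bash
python3 st.py
```

```text
t 16.95 [658.7   3.2  71. ] yaw 144.67 F [ -2.1 -10.2   4.6] T [-1.717  0.504  0.276] gap 12.7 q6 eff -0.109
```

Call:
carry_out(
  commands=[
    [[5, -0.9, -2.1, 0, 0, 0, 1.5], [5, -0.9, -2.1, 0, 0, 0, 3]],
  ],
)

```text
time: 17.2
tool_pos: [658.5, 3.0, 71.0]
tcp_rot: [180.0, 0.1, 141.6]
ft_force: [0.7, -4.9, 3.6]
finger_gap: 12.5
```

```bash
python3 st.py
```

```text
t 17.2 [658.5   3.   71. ] yaw 141.61 F [ 0.7 -4.9  3.6] T [-0.832 -0.114  0.3  ] gap 12.5 q6 eff -0.204
```

Call:
carry_out(
  commands=[
    [[5, 0, 0, 0, 0, 0, 1.5], [5, 0, 0, 0, 0, 0, 3]],
  ],
)

```text
time: 17.45
tool_pos: [658.4, 2.9, 70.9]
tcp_rot: [-180.0, 0.1, 138.6]
ft_force: [-0.5, -6.7, 6.2]
finger_gap: 12.7
```

```bash
python3 st.py
```

```text
t 17.45 [658.4   2.9  70.9] yaw 138.59 F [-0.5 -6.7  6.2] T [-1.051 -0.028  0.295] gap 12.7 q6 eff -0.11
```

Call:
carry_out(
  commands=[
    [[5, 0, 0, 0, 0, 0, 1.5], [5, 0, 0, 0, 0, 0, 3]],
  ],
)

```text
time: 17.7
tool_pos: [658.4, 2.8, 70.9]
tcp_rot: [-180.0, 0.1, 135.6]
ft_force: [0.0, -6.4, 6.2]
finger_gap: 12.7
```

```bash
python3 st.py
```

```text
t 17.7 [658.4   2.8  70.9] yaw 135.58 F [ 0.  -6.4  6.2] T [-1.117  0.046  0.357] gap 12.7 q6 eff -0.088
```

Call:
carry_out(
  commands=[
    [[5, 0, 0, 0, 0, 0, 1.5], [5, 0, 0, 0, 0, 0, 3]],
  ],
)

```text
time: 17.95
tool_pos: [658.3, 2.8, 70.9]
tcp_rot: [-180.0, 0.1, 132.6]
ft_force: [-0.2, -7.2, 5.9]
finger_gap: 12.4
```

```bash
python3 st.py
```

```text
t 17.95 [658.3   2.8  70.9] yaw 132.58 F [-0.2 -7.2  5.9] T [-1.191  0.145  0.327] gap 12.4 q6 eff -0.061
```

Call:
carry_out(
  commands=[
    [[5, 0, 0, 0, 0, 0, 1.5], [5, 0, 0, 0, 0, 0, 3]],
  ],
)

```text
time: 18.2
tool_pos: [658.2, 2.7, 70.9]
tcp_rot: [-180.0, 0.1, 129.6]
ft_force: [-1.4, -7.3, 6.5]
finger_gap: 12.3
```

```bash
python3 st.py
```

```text
t 18.2 [658.2   2.7  70.9] yaw 129.59 F [-1.4 -7.3  6.5] T [-1.218  0.276  0.4  ] gap 12.3 q6 eff -0.031
```

Call:
carry_out(
  commands=[
    [[5, 0, 0, 0, 0, 0, 1.5], [5, 0, 0, 0, 0, 0, 3]],
  ],
)

```text
time: 18.45
tool_pos: [658.2, 2.6, 71.0]
tcp_rot: [-180.0, 0.1, 126.6]
ft_force: [-0.8, -7.2, 6.3]
finger_gap: 12.4
```

```bash
python3 st.py
```

```text
t 18.45 [658.2   2.6  71. ] yaw 126.59 F [-0.8 -7.2  6.3] T [-1.219  0.282  0.443] gap 12.4 q6 eff 0.002
```

Call:
carry_out(
  commands=[
    [[5, 0, 0, 0, 0, 0, 1.5], [5, 0, 0, 0, 0, 0, 3]],
  ],
)

```text
time: 18.7
tool_pos: [658.1, 2.5, 71.0]
tcp_rot: [-180.0, 0.1, 123.6]
ft_force: [-2.3, -7.6, 7.1]
finger_gap: 12.4
```

```bash
python3 st.py
```

```text
t 18.7 [658.1   2.5  71. ] yaw 123.59 F [-2.3 -7.6  7.1] T [-1.324  0.391  0.536] gap 12.4 q6 eff 0.037
```

Call:
carry_out(
  commands=[
    [[5, 0, 0, 0, 0, 0, 1.5]],
  ],
)

```text
time: 18.82
tool_pos: [658.0, 2.5, 71.0]
tcp_rot: [-180.0, 0.1, 122.1]
ft_force: [-2.7, -7.1, 7.5]
finger_gap: 12.4
```

```bash
python3 st.py
```

```text
t 18.82 [658.    2.5  71. ] yaw 122.09 F [-2.7 -7.1  7.5] T [-1.324  0.404  0.538] gap 12.4 q6 eff 0.055
```

Call:
carry_out(
  commands=[
    [[5, 0, 0, 0, 0, 0, 1.5], [50, 0, 0, 0, 0, 0, 1.5], [50, 0, 0, 0, 0, 0, 1.5], [50, 0, 0, -20, 0, 0, 1.5], [50, 0, 0, -60, 0, 0, 1.5]],
  ],
)

```text
time: 19.45
tool_pos: [656.2, 4.2, 129.5]
tcp_rot: [-179.8, -0.2, 120.7]
ft_force: [-0.4, -0.9, -0.1]
finger_gap: 50.0
```

Call:
carry_out(
  commands=[
    [[50, 0, 0, -20, 0, 0, -10], [50, 12, -30, -40, 0, 0, -20], [50, 24, -60, -40, 0, 0, -30], [50, 36, -90, -40, 0, 0, -40], [50, 48, -120, -40, 0, 0, -50]],
  ],
)

```text
time: 20.08
tool_pos: [529.6, -16.0, 171.9]
tcp_rot: [180.0, 0.1, 171.0]
ft_force: [0.7, 0.3, 0.9]
finger_gap: 50.3
```

```bash
python3 -c "
from h import *
move([484,-29,165],[180,0,-157.5])"
```

```text
shift [ 43.  -20.    6.8] turn [-1.000e-02  1.100e-01 -3.151e+01]
```

Call:
carry_out(
  commands=[
    [[50, 14, -7, 0, 0, 0, -10.5], [50, 28, -14, 0, 0, 0, -21], [50, 43, -20, 0, 0, 0, -31.5], [50, 43, -20, 0, 0, 0, -31.5], [50, 43, -20, 0, 0, 0, -31.5]],
  ],
)

```text
time: 20.7
tool_pos: [485.2, -28.7, 171.3]
tcp_rot: [-180.0, 0.1, -158.1]
ft_force: [-1.0, 0.5, 0.4]
finger_gap: 50.1
```

```bash
python3 st.py; python3 - <<'E'
from h import *
c=viewer.calibration("wrist");im=viewer.snapshot("wrist")
cv2.imwrite("pics/w8.png",im[:,:,::-1])
u,v=proj(c,[[444.4,-45.6,23]])[0].round().astype(int);print(u,v)
s=im[...,2]/(im[...,0]+1.)
for k in range(v-14,v+24,2): print(k,(s[k,u-12:u+13]*100).round().astype(int).tolist())
z=cv2.resize(im[v-40:v+50,u-60:u+70,::-1],None,fx=6,fy=6,interpolation=cv2.INTER_CUBIC)
cv2.imwrite("pics/z8.png",np.clip(255*(z/255.)**.6,0,255).astype(np.uint8))
E
```

```text
t 20.7 [485.2 -28.7 171.3] yaw -158.11 F [-1.   0.5  0.4] T [-0.014  0.009 -0.057] gap 50.1 q6 eff -0.113
318 147
133 [52, 51, 47, 43, 41, 36, 33, 38, 62, 86, 95, 97, 97, 96, 79, 54, 39, 34, 41, 45, 45, 45, 47, 49, 46]
135 [49, 46, 45, 45, 46, 35, 32, 31, 34, 48, 65, 72, 66, 57, 45, 34, 33, 28, 38, 48, 51, 47, 49, 45, 48]
137 [49, 48, 47, 47, 42, 35, 36, 31, 27, 32, 32, 32, 32, 31, 32, 28, 32, 30, 31, 43, 47, 48, 49, 46, 46]
139 [47, 49, 49, 43, 42, 40, 37, 36, 35, 33, 31, 30, 28, 30, 31, 37, 35, 37, 40, 35, 47, 45, 48, 43, 49]
141 [48, 50, 47, 47, 43, 41, 48, 45, 43, 45, 37, 30, 33, 37, 45, 45, 47, 43, 48, 42, 47, 47, 46, 48, 48]
143 [47, 46, 49, 45, 49, 44, 49, 47, 47, 48, 39, 34, 33, 39, 47, 47, 48, 44, 45, 42, 47, 47, 49, 48, 44]
145 [49, 47, 50, 49, 47, 45, 46, 47, 49, 45, 41, 35, 38, 39, 44, 46, 47, 47, 48, 48, 45, 47, 46, 48, 46]
147 [48, 49, 47, 46, 50, 49, 47, 47, 46, 46, 41, 41, 40, 43, 45, 49, 48, 46, 47, 46, 47, 48, 49, 47, 47]
149 [45, 50, 47, 48, 48, 47, 48, 50, 49, 47, 48, 48, 48, 48, 48, 46, 47, 47, 47, 46, 47, 47, 47, 46, 47]
151 [47, 46, 48, 48, 50, 46, 48, 47, 51, 
[... 308 characters left out ...]
8, 49, 52, 62, 87, 91, 70, 53, 47, 49, 44, 46, 45, 46, 46, 47, 47, 47]
159 [48, 46, 46, 48, 50, 48, 49, 49, 49, 47, 61, 86, 91, 72, 55, 49, 48, 45, 50, 44, 47, 46, 47, 49, 51]
161 [47, 49, 46, 47, 48, 49, 47, 49, 50, 45, 60, 87, 92, 77, 56, 49, 46, 49, 47, 49, 45, 49, 50, 52, 53]
163 [46, 47, 50, 49, 48, 47, 46, 49, 47, 48, 64, 83, 97, 79, 54, 49, 47, 47, 48, 47, 49, 50, 52, 53, 52]
165 [48, 48, 48, 46, 48, 45, 46, 47, 46, 47, 60, 88, 96, 79, 60, 48, 48, 48, 47, 48, 49, 51, 51, 52, 51]
167 [46, 46, 48, 48, 44, 45, 49, 48, 48, 51, 60, 81, 92, 77, 59, 48, 48, 47, 48, 49, 51, 52, 53, 51, 49]
169 [48, 48, 47, 47, 49, 44, 45, 43, 48, 48, 55, 66, 82, 67, 46, 45, 43, 46, 47, 49, 51, 51, 50, 50, 49]
```

View pics/z8.png

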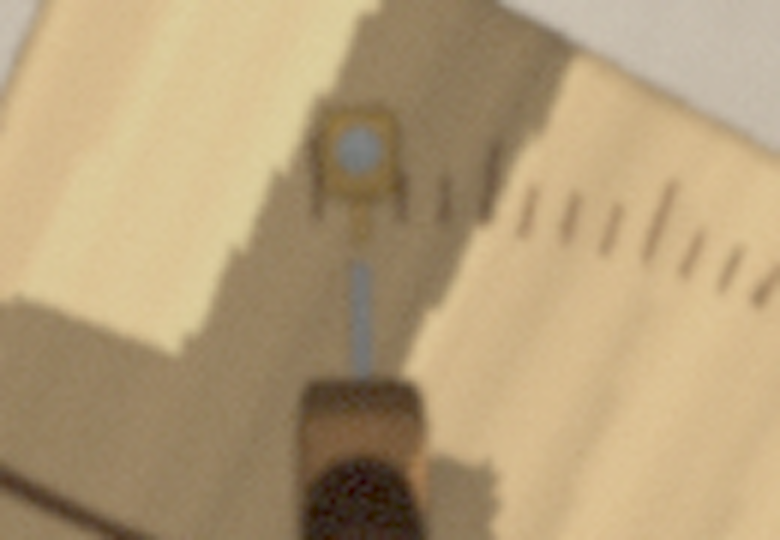

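The pointer (column about 317.9) stands in front of the nose (about 317.6) after clamping, and the gripper is clear. Handing in.

```bash
python3 -c "
from bench import r
print(r.hand_in())"
```

```text
the job is handed in; nothing more can be done
None
```

I handed the job in at about 21 s, with the fence set on the brass index and clamped.

- **Loosening:** I turned the knob 28° (0.49 rad) anticlockwise, past the 0.35 rad that frees the fence.
- **Setting the fence:** I swung it about 51° by its post and then corrected by 0.25°. A look after letting go, before tightening, showed the pointer still on the nose.
- **Clamping:** I turned the knob clockwise in equal 3° steps. The wrist torque stayed near 0.3 N m while it turned free, and the knob began to press about 0.64 rad clockwise of where it started. I stopped about 17° (0.3 rad) later.
- **How tight:** the measures only roughly agree. By joint effort it ended about 0.18 N m above free turning, by the angle turned about 0.21, and by the noisier wrist torque about 0.22 to 0.25. All three are firm and below the 0.27 that counts as forced.
- **A slip on my part:** I repeated a 1.5° turn by mistake in the call that let go of the knob, so it ended slightly tighter than I meant. I did not read the torque after that turn; the final figures allow for it.
- **Last check:** after clamping, the pointer and nose lay within about 0.3 px (under 0.2°) in the wrist camera, and the gripper was clear of everything. I did not try the clamped fence by pushing it.
- **Bystanders:** the bell, jam jar and tape roll were not approached, but I took no final picture of them.

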